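# Sweep the walnut shells into the scrap bin

### The arm

A 6-joint arm with a two-finger parallel gripper is mounted at the origin on a cart in front of the work surface, level with it; the furniture and walls round the work are solid. World frame = base frame: x ahead of the robot, y to its left, z up, the work surface at z = 0. Lengths are in m, angles in rad, forces in N, time in s.
With the tool pointing down it reaches from about 0.25 to 0.775 m from the base axis. Payload 4 kg.
Tool frame: the origin (TCP) lies at the very end of the fingers, on their centre line; the grasp point (between the pads) lies 19 mm behind it; x points along the fingers, y is the direction in which the jaws open and shut, and the axes are right-handed (so a half turn about x gives the same grasp; the last joint's range is limited). The gripper opens to 94 mm and grips with 3 to 60 N. Pads are 16 mm wide; open, the fingers measure 119 mm over their backs; the gripper's body (75 mm by 177 mm) begins 78 mm behind the grasp point.
Start: joints at [-1.364, 0.087, 1.371, -0, 1.684, -0.103], TCP at [0.168, -0.524, 0.206] pointing down, gripper open.
Joint ranges: [-3.1, 3.1], [-0.76, 2.03], [0.27, 2.55], [-1.08, 4.22], [0.17, 2.65], [-2.57, 2.57]. Speed limits (rad/s): [2.79, 2.79, 3.14, 3.14, 3.14, 3.14].

### API

Orientations are given as [roll, pitch, yaw] about the fixed x, y, z axes, in that order (R = Rz(yaw) Ry(pitch) Rx(roll)).
In Python, from bench import robot gives the robot as it stands.
- The arm moves only by the tool carry_out, never from a script. Its argument "targets" is a list of rows, each a list of 5 numbers: the closure, from 0 (fully open) to 1 (shut), then the shift along the tool's x, y, z in cm, then the turn about the tool's x in degrees. In form: [[fingers, tx, ty, tz, turn], ...]. A call has 1 to 20 rows; each row shifts and turns the commanded pose from where the row before left it, along the tool's axes as they then stand; what a row does not reach is not made up. A row lasts 1/10 s, in which the tool goes at most 50 mm and 8.59 degrees, less where a joint would pass 70% of its speed; a pose out of reach is approached as far as the arm can. A call is refused whole if a number of a shift passes 5 or a number of a turn 8.59, either way. A call with a gripper value outside its range is refused whole. The fingers move at their own pace and stop on an object; the grip force is fixed at half the most. Time passes only in rows, so rows that do not move let the fingers close. It gives the time, the measured TCP pose, the force and the opening at its end, in the units of the state.
- robot.get_obs(): the state, without advancing time (a new reading comes with each control period).
- robot.snapshot(name): name is "scene" or "top"; returns a dict with "image" (480x640x3 uint8, red, green, blue), "camera_matrix" (3x3 intrinsics, pixels), "pose" (4x4, takes a point from camera to world coordinates). Camera axes: x right, y up, looking along -z (the intrinsics and any distortion apply to the point x, -y, -z); pixel columns grow to the right and rows downward; lengths in m; the calibration is good to about 2 mm. A picture is of the moment at which its call begins. There is no depth.
- robot.close_job(): hands the job in, once; it reports no verdict.
The state is a dict: "time": time; "joint_positions": joint angles; "qvel": joint speeds; "joint_torque": joint torques, N m; "tool_pos": TCP position; "ee_rot": TCP orientation; "wrist_force": force on the tool from outside, world axes, zero at the start; "wrist_torque": the same for the moment, N m; "width": finger opening in m.
Only numpy, scipy, OpenCV 4.12 (cv2) and the standard library are available. Lean on these libraries where they do the work, as an engineer would, in place of code of your own. Each camera call takes 0.05 s, during which the arm holds its last target. There are 200 camera calls.

### The job

Clear the three half walnut shells off the butcher block into the steel scrap bin that stands against its side; two of them lie back under the shelf. Do not bear down hard on the block or knock the shelf hard, and leave the tea glasses on the shelf and the mug as they are.

Things in the scene. Friction and masses are not known exactly. Their poses are not given: they have to be found in the camera images.
- board: heavy pale butcher block that does not move, 240 (its x, away from the robot) x 300 (its y) x 50 mm high, flat top with a low back rail along its rear edge (x = 112 to 120 mm, 18 mm higher than the top), open at both sides; origin at the centre of its underside on the worktop, so its top face is 50 mm above the origin
- bin: open steel scrap bin that does not move, standing close (1 mm) against one of the two side faces (+y or -y) of the block, its axes parallel to the block's; outside 240 (x) x 130 (y) x 46 mm high, wall and floor 3 mm, rim 4 mm below the block's top; origin at the centre of its underside on the worktop
- riser: fixed cantilever shelf standing behind the block and hanging over the rear part of it: foot 50 (x) x 300 (y) mm and two back posts, no side walls; origin at the centre of the foot's underside on the worktop. Its dark wooden board is 300 mm wide (y), reaches from x = -125 mm (front edge, towards the robot) to x = +25 mm of the origin, underside 240 mm and top 254 mm above the worktop, so 190 mm is free between the block's top and the shelf's board; posts start at x = 0
- mug: loose mug, 68 x 99 x 73 mm, on the other side of the block from the bin; origin at the centre of its underside; leave it alone
- shell_1_mid (a point): centre, 8 mm above its rim, of half walnut shell 1: domed, 40 (its x) x 34 x 18 mm, about 18 g, rim down on the block, slides but does not roll; it lies on the rear of the block under the shelf, its centre 34 to 46 mm behind the shelf's front edge
- shell_2_mid (a point): centre, 8 mm above its rim, of half walnut shell 2: domed, 40 (its x) x 34 x 18 mm, about 18 g, rim down on the block, slides but does not roll; it lies on the rear of the block under the shelf, its centre 34 to 46 mm behind the shelf's front edge
- shell_3_mid (a point): centre, 8 mm above its rim, of half walnut shell 3: domed, 40 (its x) x 34 x 18 mm, about 18 g, rim down on the block, slides but does not roll; it lies on the open front part of the block
- tea_glass_1: small amber tea glass, 39 mm wide, 52 mm high, standing loose on the shelf; origin at the centre of its underside; must stay standing
- tea_glass_2: small amber tea glass, 39 mm wide, 52 mm high, standing loose on the shelf; origin at the centre of its underside; must stay standing

How it is judged:
At the end, for the whole second after the job is handed in: All three half shells lie in the scrap bin: centre within 117 mm (x) and 62 mm (y) of the bin's centre and below 45 mm over the worktop (x of shell_1_mid in the frame of bin between -0.117 and 0.117 m and y of shell_1_mid in the frame of bin between -0.062 and 0.062 m and height (world z) of each of shell_1_mid, shell_2_mid, shell_3_mid below 0.045 m and x of shell_2_mid in the frame of bin between -0.117 and 0.117 m and y of shell_2_mid in the frame of bin between -0.062 and 0.062 m and x of shell_3_mid in the frame of bin between -0.117 and 0.117 m and y of shell_3_mid in the frame of bin between -0.062 and 0.062 m); the robot touches nothing.
It fails at once if a tea glass or the mug is shoved more than 20 mm or tipped by more than 0.5 rad (distance of any of tea_glass_1, tea_glass_2, mug from where it was at the start of the episode above 0.02 m or angle between any of tea_glass_1, tea_glass_2, mug's own z axis and vertical above 0.5 rad).
It fails at once if the robot presses on the block with more than 45 N (contact force between any of the fingers, the arm and board above 45 N).
It fails at once if the robot hits the shelf with more than 45 N (contact force between any of the fingers, the arm and riser above 45 N).
It also fails if it takes over 72 s, if anything falls off the work surface, if the arm or the gripper's body presses on something with over 40 N, if the wrist force passes 120 N, or if a joint passes its speed limit or range.

## Working session

There is one attempt and no reset: what is moved stays moved. The work goes in short steps, Python scripts to look and compute and a tool call to move; the robot and the scene stay as the last step left them, time stands still between calls to the robot, and variables do not carry over. Pictures are saved under pics/ and viewed, about 8 in all and at most 12, crops included, and the job is handed in when it is done.

Besides the shell and the picture viewer there is one more tool, called after "Call:" as name(argument=value, ...), one argument or row to a line, values as JSON. carry_out: Moves the arm, as the interface text tells. Its arguments: {"type":"object","properties":{"targets":{"type":"array","items":{"type":"array","items":{"type":"number"}}}},"required":["targets"]}

```bash
mkdir -p pics; python3 - <<'E'
from bench import robot
import cv2,numpy as np
for n in ("scene","top"):
    s=robot.snapshot(n); cv2.imwrite(f"pics/{n}0.png",s["image"][:,:,::-1]); np.savez(f"{n}.npz",**s)
    print(n,s["camera_matrix"].round(1).tolist(),s["pose"].round(3).tolist(),[k for k in s])
print(robot.get_obs())
E
```

```text
scene [[620.7, 0.0, 313.1], [0.0, 620.7, 232.5], [0.0, 0.0, 1.0]] [[-0.813, 0.281, -0.51, 0.012], [-0.582, -0.425, 0.694, 0.785], [-0.022, 0.861, 0.509, 0.711], [0.0, 0.0, 0.0, 1.0]] ['image', 'camera_matrix', 'pose']
top [[542.2, 0.0, 324.9], [0.0, 542.2, 240.3], [0.0, 0.0, 1.0]] [[0.028, 0.985, -0.169, 0.43], [-0.999, 0.034, 0.03, 0.068], [0.035, 0.168, 0.985, 1.109], [0.0, 0.0, 0.0, 1.0]] ['image', 'camera_matrix', 'pose']
{'time': 0.1, 'joint_positions': array([-1.36411486e+00,  8.78813245e-02,  1.37203233e+00, -2.75042552e-05,
        1.68364960e+00, -1.03094040e-01]), 'qvel': array([ 0.00053591, -0.00103709, -0.00403933,  0.00120128,  0.00138493,
       -0.0009964 ]), 'joint_torque': array([ 2.11079350e-03, -3.41253018e+01, -3.03301120e+01,  7.19434186e-02,
        3.04389792e-02, -1.01359753e-04]), 'tool_pos': array([ 0.1675536 , -0.52334462,  0.20445704]), 'ee_rot': array([-1.66001965,  1.56882554,  1.79134544]), 'wrist_force': array([-0.43860287,  0.70491236,  0.38674731]), 'wrist_torque': array([-0.02370556,  0.01968643,  0.00555196]), 'width': 0.09396059806168003}
```

View pics/scene0.png

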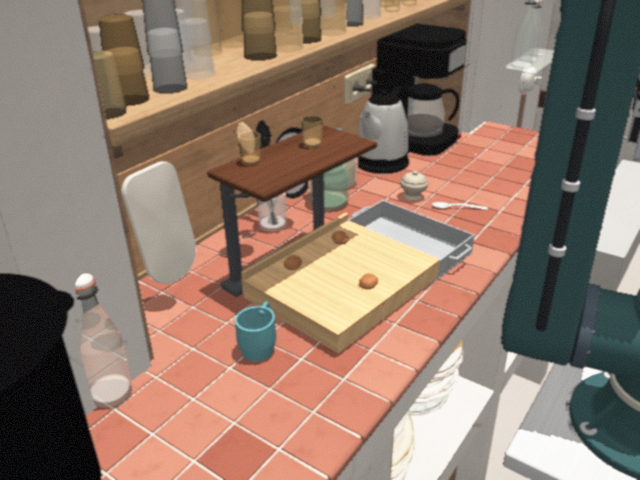

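View pics/top0.png

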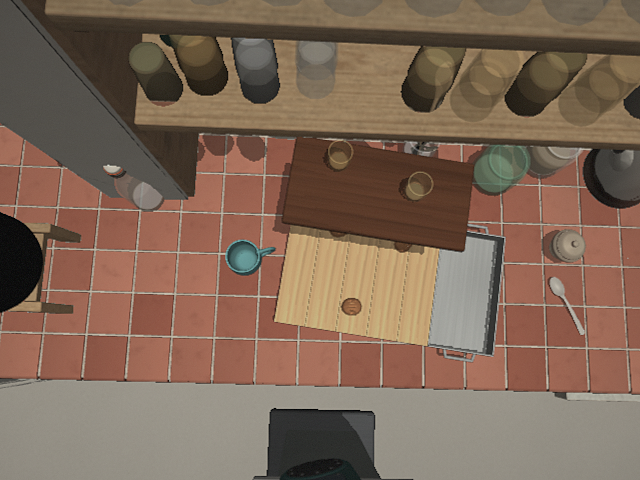

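The bin is on the block's −y side (right in the top view) and the mug is on +y. Scene view: shells at about (292,262), (340,237) and (368,281). Next I turn these into positions.

```bash
cat > h.py <<'E'
import numpy as np,cv2
from scipy.optimize import least_squares
C={n:dict(np.load(f"{n}.npz")) for n in("scene","top")}
def ray(n,u,v):
    c=C[n];K=c["camera_matrix"];d=np.array([(u-K[0,2])/K[0,0],-(v-K[1,2])/K[1,1],-1]);return c["pose"][:3,3],c["pose"][:3,:3]@d
def onz(n,u,v,z):
    o,d=ray(n,u,v);return o+d*(z-o[2])/d[2]
def proj(n,P):
    c=C[n];K=c["camera_matrix"];p=(np.atleast_2d(P)-c["pose"][:3,3])@c["pose"][:3,:3]
    return np.c_[K[0,0]*p[:,0]/-p[:,2]+K[0,2],K[1,1]*p[:,1]/p[:,2]+K[1,2]]
def fr(x,y,t,p):
    p=np.atleast_2d(p);c,s=np.cos(t),np.sin(t);return np.c_[x+c*p[:,0]-s*p[:,1],y+s*p[:,0]+c*p[:,1],p[:,2]]
E
python3 - <<'E'
from h import *
for n,pts in {"top":[(275,322,.05),(428,346,.05),(288,226,.068),(503,238,.046),(493,355,.046),(283,222,.254),(465,250,.254),(295,139,.254),(471,163,.254),(352,306,.058),(337,232,.058),(402,245,.058),(340,163,.254),(418,194,.254),(243,270,0)],
 "scene":[(337,341,.05),(440,264,.05),(246,270,.068),(345,219,.068),(292,262,.058),(340,237,.058),(368,281,.058),(268,194,.254),(376,146,.254),(210,172,.254),(320,129,.254),(472,238,.046)]}.items():
    for u,v,z in pts: print(n,u,v,onz(n,u,v,z).round(3))
for n in C:
    im=C[n]["image"]
    r=(slice(200,350),slice(230,480)) if n=="scene" else (slice(130,365),slice(220,515))
    cv2.imwrite(f"pics/{n}c.png",cv2.resize(im[r][:,:,::-1],None,fx=2.7,fy=2.5 if n=="top" else 2.7,interpolation=3))
E
```

```text
top 275 322 [0.449 0.127 0.05 ]
top 428 346 [ 0.412 -0.169  0.05 ]
top 288 226 [0.634 0.109 0.068]
top 503 238 [ 0.629 -0.323  0.046]
top 493 355 [ 0.398 -0.297  0.046]
top 283 222 [0.604 0.11  0.254]
top 465 250 [ 0.569 -0.184  0.254]
top 295 139 [0.744 0.096 0.254]
top 471 163 [ 0.715 -0.197  0.254]
top 352 306 [ 0.484 -0.02   0.058]
top 337 232 [0.628 0.012 0.058]
top 402 245 [ 0.606 -0.117  0.058]
top 340 163 [0.706 0.02  0.254]
top 418 194 [ 0.659 -0.108  0.254]
top 243 270 [0.553 0.2   0.   ]
scene 337 341 [0.442 0.142 0.05 ]
scene 440 264 [ 0.403 -0.154  0.05 ]
scene 246 270 [0.681 0.088 0.068]
scene 345 219 [ 0.633 -0.175  0.068]
scene 292 262 [0.635 0.007 0.058]
scene 340 237 [ 0.61  -0.121  0.058]
scene 368 281 [ 0.482 -0.02   0.058]
scene 268 194 [0.603 0.102 0.254]
scene 376 146 [ 0.557 -0.164  0.254]
scene 210 172 [0.741 0.092 0.254]
scene 320 129 [ 0.697 -0.18   0.254]
scene 472 238 [ 0.393 -0.284  0.046]
```

View pics/scenec.png

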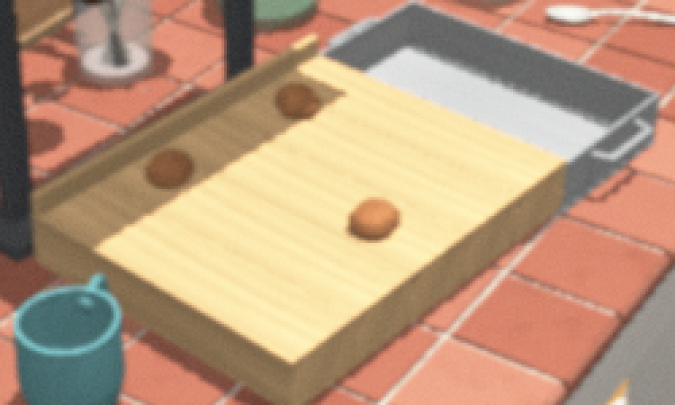

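Crop: the shells sit on the block with about 15 mm between their backs and the rail, and nothing else is in the sweep path. The block's yaw is about −0.12 rad. Next I get the tool axes so I can bring the gripper into view.

```bash
cat >> h.py <<'E'
from scipy.spatial.transform import Rotation as Ro
def Rt(o): return Ro.from_euler("xyz",o["ee_rot"]).as_matrix()
def st(o,goal=None,axis=None):
    R=Rt(o); print("t",round(o["time"],2),"tcp",o["tool_pos"].round(4),"F",o["wrist_force"].round(1),"w",round(o["width"],3)); print(R.round(3).tolist(),o["joint_positions"].round(2))
    if goal is not None: print("tool shift cm",(R.T@(np.array(goal)-o["tool_pos"])*100).round(2))
    if axis is not None:
        a=R.T@np.array([np.cos(axis),np.sin(axis),0]); print("turn deg to bring y to axis (mod180)",(np.degrees(np.arctan2(a[2],a[1])).round(1)))
E
python3 - <<'E'
from h import *
from bench import robot
st(robot.get_obs(),(0.45,-0.25,0.25),-.124)
E
```

```text
t 0.1 tcp [ 0.1676 -0.5233  0.2045] F [-0.4  0.7  0.4] w 0.094
[[-0.0, 0.305, -0.952], [0.002, -0.952, -0.305], [-1.0, -0.002, -0.0]] [-1.36  0.09  1.37 -0.    1.68 -0.1 ]
tool shift cm [ -4.51 -17.43 -35.23]
turn deg to bring y to axis (mod180) -65.1
```

Call:
carry_out(
  targets=[
    [0, -0.5, -1.75, -3.5, 0],
    [0, -0.5, -1.75, -3.5, 0],
    [0, -0.5, -1.75, -3.5, 0],
    [0, -0.5, -1.75, -3.5, 0],
    [0, -0.5, -1.75, -3.5, 0],
    [0, -0.5, -1.75, -3.5, 0],
    [0, -0.5, -1.75, -3.5, 0],
    [0, -0.5, -1.75, -3.5, 0],
    [0, -0.5, -1.75, -3.5, 0],
    [0, -0.5, -1.75, -3, 0],
    [1, 0, 0, 0, -7.2],
    [1, 0, 0, 0, -7.2],
    [1, 0, 0, 0, -7.2],
    [1, 0, 0, 0, -7.2],
    [1, 0, 0, 0, -7.2],
    [1, 0, 0, 0, -7.2],
    [1, 0, 0, 0, -7.2],
    [1, 0, 0, 0, -7.2],
    [1, 0, 0, 0, -7.2],
  ],
)

```text
time: 2.0
tool_pos: [0.4427, -0.2518, 0.2548]
ee_rot: [-2.025, 1.57, 2.562]
wrist_force: [-0.5, -0.0, -0.4]
width: 0.0253
```

```bash
python3 - <<'E'
from h import *
from bench import robot
st(robot.get_obs())
a=robot.snapshot("scene")["image"];cv2.imwrite("pics/a.png",np.hstack([a[:,150:],robot.snapshot("top")["image"][100:,250:][:, :310].copy() if 0 else a[:,:0]])[:,:,::-1])
E
```

```text
t 2.0 tcp [ 0.4427 -0.2518  0.2548] F [-0.5 -0.  -0.4] w 0.025
[[-0.001, 0.992, -0.124], [0.001, -0.124, -0.992], [-1.0, -0.001, -0.001]] [-0.63 -0.01  1.37 -0.    1.78 -0.5 ]
```

View pics/a.png

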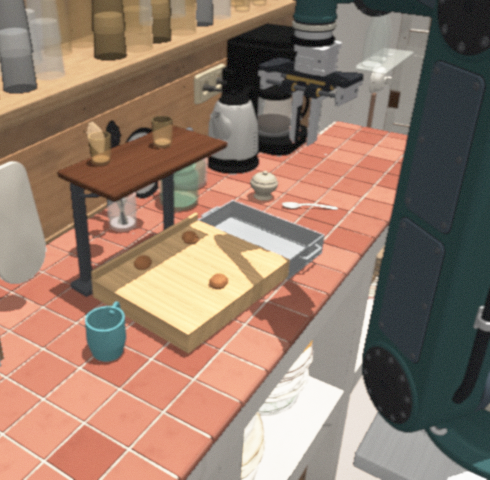

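The gripper body is a thin wide crossbar, at about (310,82), with a narrower white block and a round wrist above it. The crossbar could slide under the shelf along the jaw axis. I zoom in to size these parts.

```bash
python3 - <<'E'
from h import *
from bench import robot
a=robot.snapshot("scene")["image"];t=robot.snapshot("top")["image"]
c=a[0:160,390:530]
k=cv2.resize(c,None,fx=3.4,fy=3.4,interpolation=3)
c2=cv2.resize(t[150:470,380:560],None,fx=1.7,fy=1.7,interpolation=3)
cv2.imwrite("pics/b.png",np.hstack([k[:544],c2[:544]])[:,:,::-1]);print(k.shape,c2.shape)
o=robot.get_obs();R=Rt(o);p=o["tool_pos"]
for h in(0,.097,.12,.16,.19,.22):
  for y in(-.0885,-.0,.0885): print(h,y,(proj("scene",p+R@[-h,y,0])[0]-[390,0])*3.4//1)
E
```

```text
(544, 476, 3) (544, 306, 3)
0 -0.0885 [355. 527.]
0 -0.0 [211. 486.]
0 0.0885 [ 79. 448.]
0.097 -0.0885 [379. 350.]
0.097 -0.0 [228. 315.]
0.097 0.0885 [ 90. 284.]
0.12 -0.0885 [385. 306.]
0.12 -0.0 [232. 273.]
0.12 0.0885 [ 92. 243.]
0.16 -0.0885 [396. 226.]
0.16 -0.0 [239. 196.]
0.16 0.0885 [ 97. 169.]
0.19 -0.0885 [405. 164.]
0.19 -0.0 [245. 137.]
0.19 0.0885 [101. 113.]
0.22 -0.0885 [413. 101.]
0.22 -0.0 [251.  76.]
0.22 0.0885 [104.  54.]
```

View pics/b.png

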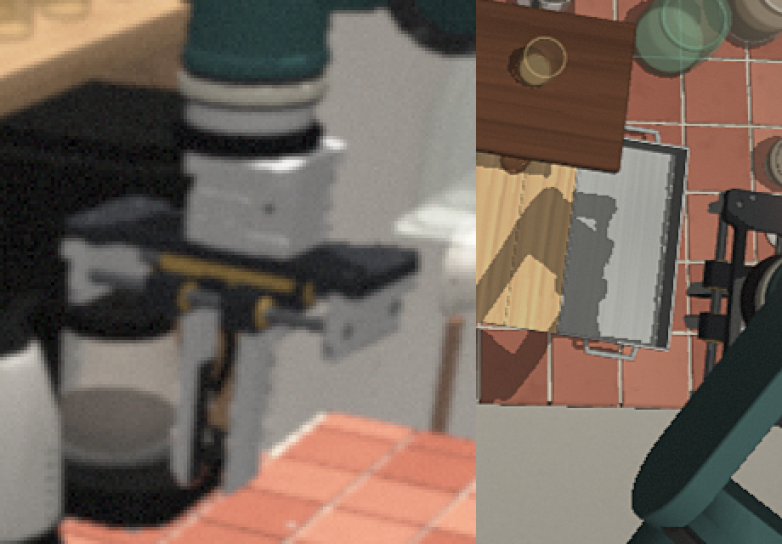

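The crossbar would fit under the shelf, but the round wrist (radius about 36 mm) would stop at its front edge. With the tool straight down, the fingertips cannot get behind the shells. The arm itself could tilt, so I test in open space what it does near its reach limit.

Call:
carry_out(
  targets=[
    [1, -0.5, -0.15, 4.2, 0],
    [1, -0.5, -0.15, 4.2, 0],
    [1, -0.5, -0.15, 4.2, 0],
    [1, -0.5, -0.15, 4.2, 0],
    [1, -0.5, -0.15, 4.2, 0],
    [1, -0.5, -0.15, 4.2, 0],
    [1, -0.5, -0.15, 4.2, 0],
    [1, -0.5, -0.15, 4.2, 0],
    [1, -0.5, -0.15, 4.2, 0],
    [1, 0, 1.55, 1.95, 0],
    [1, 0, 1.55, 1.95, 0],
    [1, 0, 1.55, 1.95, 0],
    [1, 0, 1.55, 1.95, 0],
    [1, 0, 1.55, 1.95, 0],
  ],
)

```text
time: 3.55
tool_pos: [0.4248, -0.699, 0.2754]
ee_rot: [0.679, 1.534, -1.023]
wrist_force: [-0.1, -0.3, -0.2]
width: 0.0005
```

```bash
python3 - <<'E'
from h import *
from bench import robot
st(robot.get_obs())
E
```

```text
t 3.55 tcp [ 0.4248 -0.699   0.2754] F [-0.1 -0.3 -0.2] w 0.0
[[0.019, 0.991, -0.131], [-0.031, -0.131, -0.991], [-0.999, 0.023, 0.029]] [-1.1   0.79  0.28  0.    2.04 -0.96]
```

It does tilt: stretched past its reach, the arm trades orientation for position, and the tip has started to lean outward. I push further in free space to see how much tilt builds up.

Call:
carry_out(
  targets=[
    [1, -1, 2.5, 3.1, 0],
    [1, -1, 2.5, 3.1, 0],
    [1, -1, 2.5, 3.1, 0],
    [1, -1, 2.5, 3.1, 0],
    [1, -1, 2.5, 3.1, 0],
    [1, -1, 2.5, 3.1, 0],
  ],
)

```text
time: 4.15
tool_pos: [0.4602, -0.7558, 0.2687]
ee_rot: [0.676, 1.365, -1.025]
wrist_force: [0.8, -0.6, 0.2]
width: 0.0004
```

```bash
python3 - <<'E'
from h import *
from bench import robot
st(robot.get_obs())
E
```

```text
t 4.15 tcp [ 0.4602 -0.7558  0.2687] F [ 0.8 -0.6  0.2] w 0.0
[[0.106, 0.985, -0.139], [-0.175, -0.119, -0.977], [-0.979, 0.128, 0.159]] [-1.09  0.8   0.27  0.01  1.86 -0.96]
```

Tilt is now about 0.2 rad, towards azimuth −59°, and it stays with the commanded pose. I want it mostly towards the shelf (+x), built up high and well clear of the furniture. I locate the wall shelf and work out the path.

```bash
cat >> h.py <<'E'
def sh(o,d): print("world",d,"-> tool cm",(Rt(o).T@np.array(d)*100).round(2))
E
python3 - <<'E'
from h import *
from bench import robot
# wall shelf front-lower edge: line along world dir (yaw t), from pixels
def res(p):
    x,z,t=p; y=np.linspace(-.7,.5,60); P=np.c_[x-np.tan(t)*y,y,0*y+z]; r=[]
    for n,pts in {"top":[(200,133),(500,144),(620,149)],"scene":[(112,152),(250,98),(400,38)]}.items():
        q=proj(n,P)
        for u,v in pts: r.append(np.interp(u,*(q[:,::1].T if q[0,0]<q[-1,0] else q[::-1].T))-v)
    return r
s=least_squares(res,[.75,.4,-.12]);print(s.x.round(3),s.fun.round(1))
o=robot.get_obs()
sh(o,(-.16,.3,.2)); sh(o,(.05,.45,.25))
E
```

```text
[ 0.705  0.373 -0.005] [-1.7  0.7  1.   2.6 -0.8 -3.2]
world (-0.16, 0.3, 0.2) -> tool cm [-26.52 -16.76 -23.92]
world (0.05, 0.45, 0.25) -> tool cm [-31.8    2.78 -40.69]
```

Call:
carry_out(
  targets=[
    [1, -2.65, -1.7, -2.4, 0],
    [1, -2.65, -1.7, -2.4, 0],
    [1, -2.65, -1.7, -2.4, 0],
    [1, -2.65, -1.7, -2.4, 0],
    [1, -2.65, -1.7, -2.4, 0],
    [1, -2.65, -1.7, -2.4, 0],
    [1, -2.65, -1.7, -2.4, 0],
    [1, -2.65, -1.7, -2.4, 0],
    [1, -2.65, -1.7, -2.4, 0],
    [1, -2.65, -1.7, -2.4, 0],
  ],
)

```text
time: 5.15
tool_pos: [0.297, -0.4535, 0.47]
ee_rot: [0.676, 1.366, -1.026]
wrist_force: [-0.3, 0.1, -0.3]
width: 0.0004
```

Call:
carry_out(
  targets=[
    [1, -2.65, 0.25, -3.4, 0],
    [1, -2.65, 0.25, -3.4, 0],
    [1, -2.65, 0.25, -3.4, 0],
    [1, -2.65, 0.25, -3.4, 0],
    [1, -2.65, 0.25, -3.4, 0],
    [1, -2.65, 0.25, -3.4, 0],
    [1, -2.65, 0.25, -3.4, 0],
    [1, -2.65, 0.25, -3.4, 0],
    [1, -2.65, 0.25, -3.4, 0],
    [1, -2.65, 0.25, -3.4, 0],
    [1, -2.65, 0.25, -3.4, 0],
    [1, -2.65, 0.25, -3.4, 0],
  ],
)

```text
time: 6.35
tool_pos: [0.339, -0.004, 0.6907]
ee_rot: [0.684, 1.369, -1.016]
wrist_force: [1.1, 0.3, 0.9]
width: 0.0004
```

```bash
python3 - <<'E'
from h import *
from bench import robot
o=robot.get_obs();st(o);sh(o,(.04,0,.0));sh(o,(.0,0.0,.04))
E
```

```text
t 6.35 tcp [ 0.339  -0.004   0.6907] F [1.1 0.3 0.9] w 0.0
[[0.106, 0.985, -0.137], [-0.17, -0.118, -0.978], [-0.98, 0.127, 0.155]] [-0.    0.08  0.28 -0.37  2.65 -0.21]
world (0.04, 0, 0.0) -> tool cm [ 0.42  3.94 -0.55]
world (0.0, 0.0, 0.04) -> tool cm [-3.92  0.51  0.62]
```

Call:
carry_out(
  targets=[
    [1, -2.4, 3, 0, 0],
    [1, -2.4, 3, 0, 0],
    [1, -2.4, 3, 0, 0],
    [1, -2.4, 3, 0, 0],
  ],
)

```text
time: 6.75
tool_pos: [0.355, -0.003, 0.6813]
ee_rot: [0.653, 1.398, -1.052]
wrist_force: [-0.3, 0.5, 0.5]
width: 0.0006
```

```bash
python3 - <<'E'
from h import *
from bench import robot
o=robot.get_obs();st(o);sh(o,(.04,0,.0));sh(o,(.0,0.0,.04))
E
```

```text
t 6.75 tcp [ 0.355  -0.003   0.6813] F [-0.3  0.5  0.5] w 0.001
[[0.085, 0.987, -0.139], [-0.149, -0.125, -0.981], [-0.985, 0.104, 0.136]] [-0.02  0.1   0.27 -0.32  2.65 -0.18]
world (0.04, 0, 0.0) -> tool cm [ 0.34  3.95 -0.56]
world (0.0, 0.0, 0.04) -> tool cm [-3.94  0.42  0.55]
```

Call:
carry_out(
  targets=[
    [1, 0.5, 4, -0.5, 0],
    [1, 0.5, 4, -0.5, 0],
    [1, 0.5, 4, -0.5, 0],
    [1, 0, 4, 0, 0],
    [1, -2, 4, 0, 0],
    [1, -2, 4, 0, 0],
  ],
)

```text
time: 7.35
tool_pos: [0.4307, -0.0031, 0.6233]
ee_rot: [-0.323, 1.465, -2.032]
wrist_force: [-0.6, -1.0, -0.7]
width: 0.0008
```

```bash
python3 - <<'E'
from h import *
from bench import robot
o=robot.get_obs();st(o);sh(o,(.04,0,.0));sh(o,(.0,0.0,.04))
for n,u,v in (("top",300,50),("top",500,55)):
  for z in (.5,.6,.7,.8): print(n,z,onz(n,u,v,z).round(2))
E
```

```text
t 7.35 tcp [ 0.4307 -0.0031  0.6233] F [-0.6 -1.  -0.7] w 0.001
[[-0.047, 0.99, -0.135], [-0.095, -0.139, -0.986], [-0.994, -0.034, 0.1]] [-0.06  0.25  0.27 -0.21  2.65 -0.1 ]
world (0.04, 0, 0.0) -> tool cm [-0.19  3.96 -0.54]
world (0.0, 0.0, 0.04) -> tool cm [-3.98 -0.13  0.4 ]
top 0.5 [0.77 0.09 0.5 ]
top 0.6 [0.71 0.08 0.6 ]
top 0.7 [0.66 0.08 0.7 ]
top 0.8 [0.6  0.08 0.8 ]
top 0.5 [ 0.77 -0.16  0.5 ]
top 0.6 [ 0.72 -0.12  0.6 ]
top 0.7 [ 0.66 -0.08  0.7 ]
top 0.8 [ 0.6  -0.05  0.8 ]
```

Call:
carry_out(
  targets=[
    [1, 1.9, 2.5, -0.55, 0],
    [1, 1.9, 2.5, -0.55, 0],
    [1, 1.9, 2.5, -0.55, 0],
    [1, 1.9, 2.5, -0.55, 0],
    [1, -2.2, 3.9, -0.35, 0],
    [1, -2.2, 3.9, -0.35, 0],
    [1, -2.2, 3.9, -0.35, 0],
  ],
)

```text
time: 8.05
tool_pos: [0.5903, -0.005, 0.5294]
ee_rot: [0.225, 1.471, -1.481]
wrist_force: [0.3, 0.6, 0.0]
width: 0.0004
```

```bash
python3 - <<'E'
from h import *
from bench import robot
o=robot.get_obs();st(o);sh(o,(.04,0,.0));sh(o,(.0,0.0,.04))
E
```

```text
t 8.05 tcp [ 0.5903 -0.005   0.5294] F [0.3 0.6 0. ] w 0.0
[[0.009, 0.991, -0.135], [-0.099, -0.134, -0.986], [-0.995, 0.022, 0.097]] [-0.05  0.43  0.27 -0.15  2.42 -0.02]
world (0.04, 0, 0.0) -> tool cm [ 0.04  3.96 -0.54]
world (0.0, 0.0, 0.04) -> tool cm [-3.98  0.09  0.39]
```

Call:
carry_out(
  targets=[
    [1, -3.6, 2.2, 0, 0],
    [1, -3.6, 2.2, 0, 0],
    [1, -3.6, 2.2, 0, 0],
    [1, -3.6, 2.2, 0, 0],
    [1, -3.6, 2.2, 0, 0],
    [1, -3.6, 2.2, 0, 0],
  ],
)

```text
time: 8.65
tool_pos: [0.5763, -0.0067, 0.5801]
ee_rot: [1.062, 1.386, -0.638]
wrist_force: [-0.4, -0.0, 0.9]
width: 0.0008
```

```bash
python3 - <<'E'
from h import *
from bench import robot
o=robot.get_obs();st(o);sh(o,(.04,0,.0));sh(o,(.0,0.0,.04))
E
```

```text
t 8.65 tcp [ 0.5763 -0.0067  0.5801] F [-0.4 -0.   0.9] w 0.001
[[0.148, 0.98, -0.135], [-0.109, -0.119, -0.987], [-0.983, 0.16, 0.089]] [-0.05  0.34  0.27 -0.15  2.37 -0.03]
world (0.04, 0, 0.0) -> tool cm [ 0.59  3.92 -0.54]
world (0.0, 0.0, 0.04) -> tool cm [-3.93  0.64  0.36]
```

Call:
carry_out(
  targets=[
    [1, -3.2, 2.7, 0, 0],
    [1, -3.2, 2.7, 0, 0],
    [1, -3.2, 2.7, 0, 0],
    [1, -3, 3, 0, 0],
    [1, -3, 3, 0, 0],
    [1, -3, 3, 0, 0],
    [1, -2.8, 3.2, 0, 0],
  ],
)

```text
time: 9.35
tool_pos: [0.5945, -0.0135, 0.6191]
ee_rot: [1.32, 1.232, -0.371]
wrist_force: [0.2, 0.4, -0.1]
width: 0.0004
```

```bash
python3 - <<'E'
from h import *
from bench import robot
o=robot.get_obs();st(o);sh(o,(.04,0,.0));sh(o,(.0,0.0,.04))
E
```

```text
t 9.35 tcp [ 0.5945 -0.0135  0.6191] F [ 0.2  0.4 -0.1] w 0.0
[[0.31, 0.941, -0.133], [-0.121, -0.1, -0.988], [-0.943, 0.322, 0.083]] [-0.06  0.29  0.27 -0.13  2.25 -0.04]
world (0.04, 0, 0.0) -> tool cm [ 1.24  3.77 -0.53]
world (0.0, 0.0, 0.04) -> tool cm [-3.77  1.29  0.33]
```

Call:
carry_out(
  targets=[
    [1, -3.2, 2.6, 0.2, 0],
    [1, -3.2, 2.6, 0.2, 0],
    [1, -3, 2.8, 0.2, 0],
    [1, -3, 2.8, 0.2, 0],
    [1, -3, 3, 0.2, 0],
    [1, -2.8, 3, 0.2, 0],
    [1, -2.8, 3, 0.2, 0],
    [1, -2.8, 3, 0.2, 0],
  ],
)

```text
time: 10.15
tool_pos: [0.5818, -0.0269, 0.69]
ee_rot: [1.416, 1.036, -0.266]
wrist_force: [0.4, 0.5, -0.4]
width: 0.0003
```

```bash
python3 - <<'E'
from h import *
from bench import robot
o=robot.get_obs();st(o);sh(o,(.04,0,.0));sh(o,(.0,0.0,.04))
E
```

```text
t 10.15 tcp [ 0.5818 -0.0269  0.69  ] F [ 0.4  0.5 -0.4] w 0.0
[[0.492, 0.861, -0.131], [-0.134, -0.074, -0.988], [-0.86, 0.504, 0.079]] [-0.09  0.2   0.28 -0.11  2.14 -0.06]
world (0.04, 0, 0.0) -> tool cm [ 1.97  3.44 -0.53]
world (0.0, 0.0, 0.04) -> tool cm [-3.44  2.01  0.31]
```

Tilt is now 30° towards azimuth −15°, which suits this shelf. Next I turn about the tool's x so the jaws open sideways and level, then check.

Call:
carry_out(
  targets=[
    [0, 0.5, -3.15, 0.2, 0],
    [0, 0.5, -3.15, 0.2, 0],
    [0, 0.5, -3.15, 0.2, 0],
    [0, 0.5, -3.15, 0.2, 0],
    [0, 0, 0, 0, -8.1],
    [0, 0, 0, 0, -8.1],
    [0, 0, 0, 0, -8.1],
    [0, 0, 0, 0, -8.1],
    [0, 0, 0, 0, -8.1],
    [0, 0, 0, 0, -8.1],
    [0, 0, 0, 0, -8.1],
    [0, 0, 0, 0, -8.1],
    [0, 0, 0, 0, -8.1],
    [0, 0, 0, 0, -8.1],
  ],
)

```text
time: 11.55
tool_pos: [0.4819, -0.0279, 0.6099]
ee_rot: [-0.004, 1.037, -0.266]
wrist_force: [0.4, 1.4, -1.1]
width: 0.0937
```

```bash
python3 - <<'E'
from h import *
from bench import robot
o=robot.get_obs();st(o,(.49,-.105,.30))
sh(o,(.0,0,-.22))
E
```

```text
t 11.55 tcp [ 0.4819 -0.0279  0.6099] F [ 0.4  1.4 -1.1] w 0.094
[[0.491, 0.26, 0.831], [-0.134, 0.966, -0.223], [-0.861, -0.002, 0.509]] [-0.12 -0.21  0.9  -0.08  1.92 -1.48]
tool shift cm [ 28.11  -7.17 -13.39]
world (0.0, 0, -0.22) -> tool cm [ 18.94   0.04 -11.2 ]
```

Call:
carry_out(
  targets=[
    [0, 3.5, -0.9, -1.7, 0],
    [0, 3.5, -0.9, -1.7, 0],
    [0, 3.5, -0.9, -1.7, 0],
    [0, 3.5, -0.9, -1.7, 0],
    [0, 3.5, -0.9, -1.7, 0],
    [0, 3.5, -0.9, -1.7, 0],
    [0, 3.5, -0.9, -1.7, 0],
    [0, 3.5, -0.9, -1.7, 0],
    [0, 2.7, 0, -1.6, 0],
    [0, 2.7, 0, -1.6, 0],
    [0, 2.7, 0, -1.6, 0],
    [0, 2.7, 0, -1.6, 0],
    [0, 2.7, 0, -1.6, 0],
    [0, 2.7, 0, -1.6, 0],
    [0, 0, 0, 0, 0],
  ],
)

```text
time: 13.05
tool_pos: [0.4832, -0.1021, 0.1046]
ee_rot: [0.004, 1.048, -0.265]
wrist_force: [-0.4, 0.4, -0.6]
width: 0.0939
```

```bash
python3 - <<'E'
from h import *
from bench import robot
o=robot.get_obs();st(o,(.612,-.121,.085))
a=robot.snapshot("scene")["image"];t=robot.snapshot("top")["image"]
cv2.imwrite("pics/c.png",np.hstack([cv2.resize(a[80:400,200:480],None,fx=1.6,fy=1.6),cv2.resize(t[130:370,260:440],None,fx=1.9,fy=2.133)])[:,:,::-1])
E
```

```text
t 13.05 tcp [ 0.4832 -0.1021  0.1046] F [-0.4  0.4 -0.6] w 0.094
[[0.482, 0.265, 0.835], [-0.131, 0.964, -0.23], [-0.867, 0.002, 0.499]] [-0.36 -0.39  2.08  0.06  0.93 -1.68]
tool shift cm [ 8.14  1.59 10.21]
```

View pics/c.png

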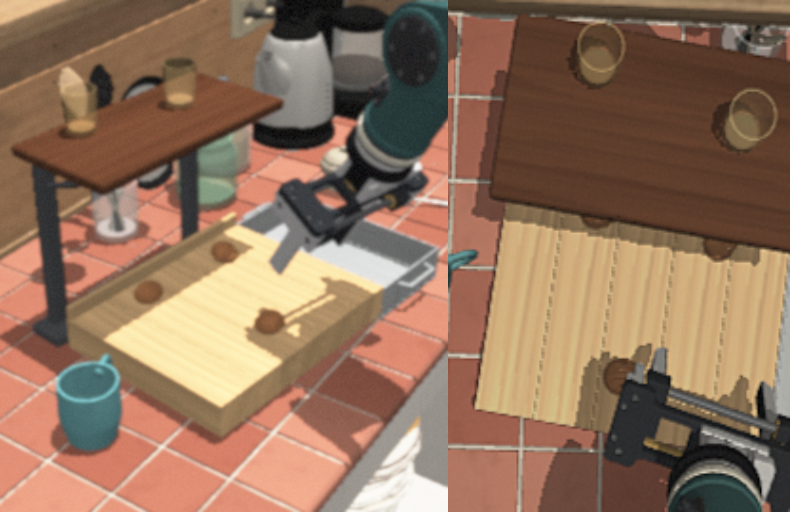

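The tool is tilted and open in front of the shelf, and all three shells and both glasses are in place. I move in over shell 2.

Call:
carry_out(
  targets=[
    [0, 1.35, 0.26, 1.7, 0],
    [0, 1.35, 0.26, 1.7, 0],
    [0, 1.35, 0.26, 1.7, 0],
    [0, 1.35, 0.26, 1.7, 0],
    [0, 1.35, 0.26, 1.7, 0],
    [0, 1.35, 0.26, 1.7, 0],
    [0, 0, 0, 0, 0],
    [0, 0, 0, 0, 0],
  ],
)

```text
time: 13.95
tool_pos: [0.6168, -0.1229, 0.0954]
ee_rot: [0.002, 1.035, -0.266]
wrist_force: [-0.1, 0.7, -0.1]
width: 0.0938
```

```bash
python3 - <<'E'
from h import *
from bench import robot
o=robot.get_obs();st(o,(.612,-.121,.059))
a=robot.snapshot("scene")["image"]
cv2.imwrite("pics/d.png",cv2.resize(a[130:330,220:500],None,fx=2.8,fy=2.8,interpolation=3)[:,:,::-1])
print(((proj("scene",[(.61,-.121,.058),(.635,.007,.058),o["tool_pos"]])-[220,130])*2.8).round())
E
```

```text
t 13.95 tcp [ 0.6168 -0.1229  0.0954] F [-0.1  0.7 -0.1] w 0.094
[[0.493, 0.265, 0.829], [-0.134, 0.964, -0.228], [-0.86, 0.001, 0.511]] [-0.3  -0.05  1.83  0.02  0.82 -1.61]
tool shift cm [ 2.87  0.05 -2.3 ]
[[336. 300.]
 [202. 370.]
 [329. 251.]]
```

View pics/d.png

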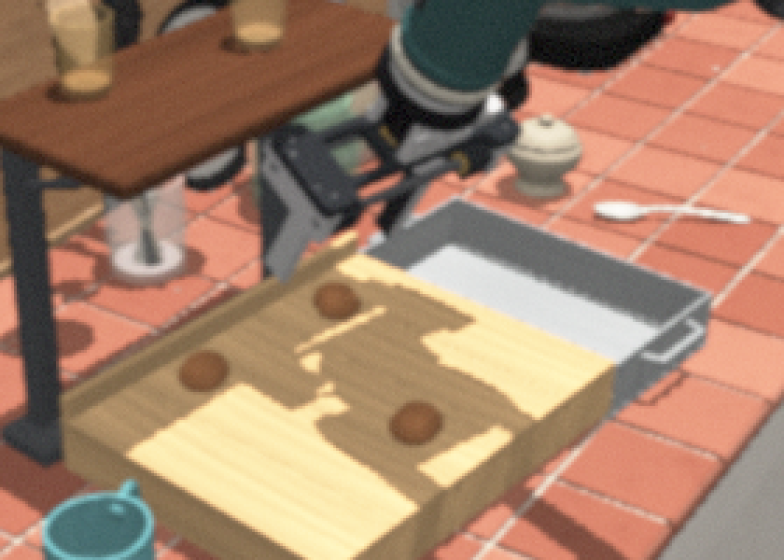

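Fingers straddle shell 2: the +y finger tip is at (285,280) and the shell at (336,300). The body is clear of the shelf. Lowering.

Call:
carry_out(
  targets=[
    [0, 0.7, 0, -0.57, 0],
    [0, 0.7, 0, -0.57, 0],
    [0, 0.7, 0, -0.57, 0],
    [0, 0.6, 0, -0.5, 0],
    [0, 0, 0, 0, 0],
    [0, 0, 0, 0, 0],
  ],
)

```text
time: 14.6
tool_pos: [0.6102, -0.1211, 0.0582]
ee_rot: [0.002, 1.038, -0.266]
wrist_force: [0.2, -0.6, 0.5]
width: 0.0943
```

```bash
python3 - <<'E'
from h import *
from bench import robot
o=robot.get_obs();st(o,(.612,-.121,.058))
E
```

```text
t 14.6 tcp [ 0.6102 -0.1211  0.0582] F [ 0.2 -0.6  0.5] w 0.094
[[0.49, 0.265, 0.831], [-0.134, 0.964, -0.228], [-0.862, 0.001, 0.508]] [-0.3  -0.02  1.88  0.02  0.74 -1.61]
tool shift cm [0.1  0.06 0.14]
```

Well placed at z = 0.058 with no contact. Closing.

Call:
carry_out(
  targets=[
    [0.4, 0, 0, 0, 0],
    [0.6, 0, 0, 0, 0],
    [1, 0, 0, 0, 0],
    [1, 0, 0, 0, 0],
    [1, 0, 0, 0, 0],
    [1, 0, 0, 0, 0],
    [1, 0, 0, 0, 0],
  ],
)

```text
time: 15.3
tool_pos: [0.6104, -0.1211, 0.0587]
ee_rot: [0.002, 1.038, -0.266]
wrist_force: [-0.9, 0.5, -0.1]
width: 0.0412
```

Call:
carry_out(
  targets=[
    [1, -0.4, 0, 0.25, 0],
    [1, -0.3, 0, 0.15, 0],
    [1, 0.1, -1, 0.12, 0],
    [1, 0.1, -1.4, 0.18, 0],
    [1, 0.1, -1.4, 0.18, 0],
    [1, 0.1, -1.4, 0.18, 0],
  ],
)

```text
time: 15.9
tool_pos: [0.6051, -0.1739, 0.0686]
ee_rot: [0.002, 1.034, -0.266]
wrist_force: [0.0, -0.0, -0.0]
width: 0.0002
```

```bash
python3 - <<'E'
from h import *
from bench import robot
o=robot.get_obs();st(o,(.594,-.262,.065))
a=robot.snapshot("scene")["image"]
cv2.imwrite("pics/e.png",cv2.resize(a[130:330,220:500],None,fx=2.8,fy=2.8,interpolation=3)[:,:,::-1])
E
```

```text
t 15.9 tcp [ 0.6051 -0.1739  0.0686] F [ 0. -0. -0.] w 0.0
[[0.493, 0.264, 0.829], [-0.134, 0.964, -0.227], [-0.859, 0.001, 0.511]] [-0.41 -0.02  1.86  0.11  0.77 -1.77]
tool shift cm [ 0.95 -8.79  0.9 ]
```

View pics/e.png

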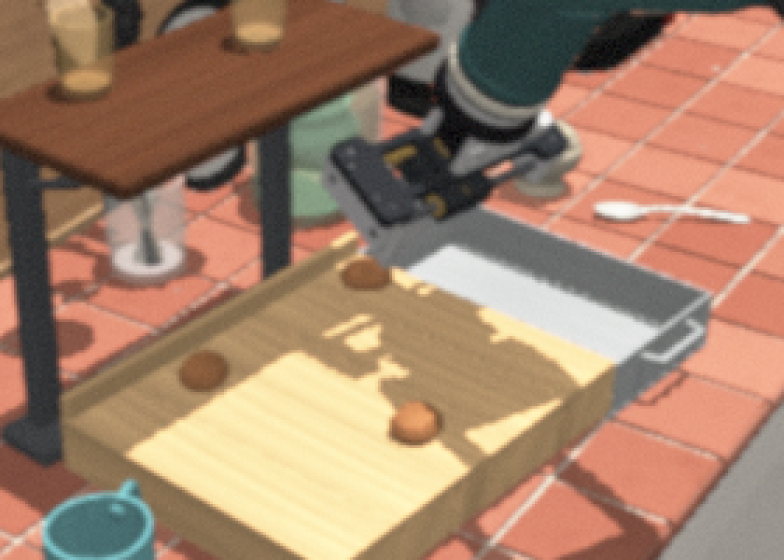

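The shell slipped out of the grip when lifted. It now lies near the block's right edge, at crop (366,274). I'll cage it between half-closed fingers and drag it along the block instead of lifting. Relocating.

```bash
python3 - <<'E'
from h import *
from bench import robot
print(onz("scene",220+366/2.8,130+274/2.8,.058).round(4))
o=robot.get_obs();p=onz("scene",220+366/2.8,130+274/2.8,.058)
sh(o,(0,0,.03)); sh(o,(p[0]-o["tool_pos"][0],p[1]-o["tool_pos"][1],0)); sh(o,(0,0,.059-.0986))
E
```

```text
[ 0.6117 -0.1647  0.058 ]
world (0, 0, 0.03) -> tool cm [-2.58 -0.    1.53]
world (np.float64(0.007128786762988781), np.float64(0.011160656321877405), 0) -> tool cm [0.2  1.27 0.34]
world (0, 0, -0.039599999999999996) -> tool cm [ 3.4   0.   -2.02]
```

Call:
carry_out(
  targets=[
    [0, -1.3, 0, 0.75, 0],
    [0, -1.3, 0, 0.75, 0],
    [0, 0, 0, 0, 0],
    [0, 0, 0, 0, 0],
    [0, 0.1, 0.65, 0.2, 0],
    [0, 0.1, 0.65, 0.2, 0],
    [0, 0, 0, 0, 0],
    [0, 0.85, 0, -0.5, 0],
    [0, 0.85, 0, -0.5, 0],
    [0, 0.85, 0, -0.5, 0],
    [0, 0.85, 0, -0.5, 0],
    [0, 0, 0, 0, 0],
    [0, 0, 0, 0, 0],
  ],
)

```text
time: 17.25
tool_pos: [0.6112, -0.1619, 0.0568]
ee_rot: [0.002, 1.039, -0.266]
wrist_force: [-0.1, 0.1, -0.3]
width: 0.0939
```

Call:
carry_out(
  targets=[
    [0.45, 0, 0, 0, 0],
    [0.45, 0, 0, 0, 0],
    [0.5, 0, 0, 0, 0],
    [0.5, 0, 0, 0, 0],
  ],
)

```text
time: 17.65
tool_pos: [0.6117, -0.1619, 0.0579]
ee_rot: [0.002, 1.037, -0.266]
wrist_force: [0.7, -0.4, -0.3]
width: 0.0656
```

Call:
carry_out(
  targets=[
    [0.5, 0, 0, 0, 0],
    [0.5, 0, 0, 0, 0],
    [0.5, 0.05, -0.7, 0.1, 0],
    [0.5, 0.05, -0.7, 0.1, 0],
    [0.5, 0.07, -1, 0.13, 0],
    [0.5, 0.07, -1, 0.13, 0],
    [0.5, 0.07, -1, 0.13, 0],
    [0.5, 0.07, -1, 0.13, 0],
    [0.5, 0.07, -1, 0.13, 0],
    [0.5, 0.07, -1, 0.13, 0],
    [0.5, 0.07, -1, 0.13, 0],
    [0.5, 0.07, -1, 0.13, 0],
    [0, 0, 0, 0, 0],
    [0, 0, 0, 0, 0],
    [0, -1.5, 0, 0.9, 0],
    [0, -1.5, 0, 0.9, 0],
  ],
)

```text
time: 19.25
tool_pos: [0.5999, -0.2554, 0.0922]
ee_rot: [0.004, 1.04, -0.264]
wrist_force: [-0.4, -0.6, -0.3]
width: 0.0753
```

```bash
python3 - <<'E'
from h import *
from bench import robot
o=robot.get_obs();st(o,(.637,.007,.095));sh(o,(-.13,.016,0))
a=robot.snapshot("scene")["image"]
cv2.imwrite("pics/f.png",cv2.resize(a[130:330,220:500],None,fx=2.8,fy=2.8,interpolation=3)[:,:,::-1])
E
```

```text
t 19.25 tcp [ 0.5999 -0.2554  0.0922] F [-0.4 -0.6 -0.3] w 0.075
[[0.489, 0.264, 0.832], [-0.132, 0.965, -0.229], [-0.862, 0.002, 0.506]] [-0.57  0.02  1.77  0.21  0.85 -1.97]
tool shift cm [-1.9  26.29 -2.77]
world (-0.13, 0.016, 0) -> tool cm [ -6.56  -1.89 -11.18]
```

View pics/f.png

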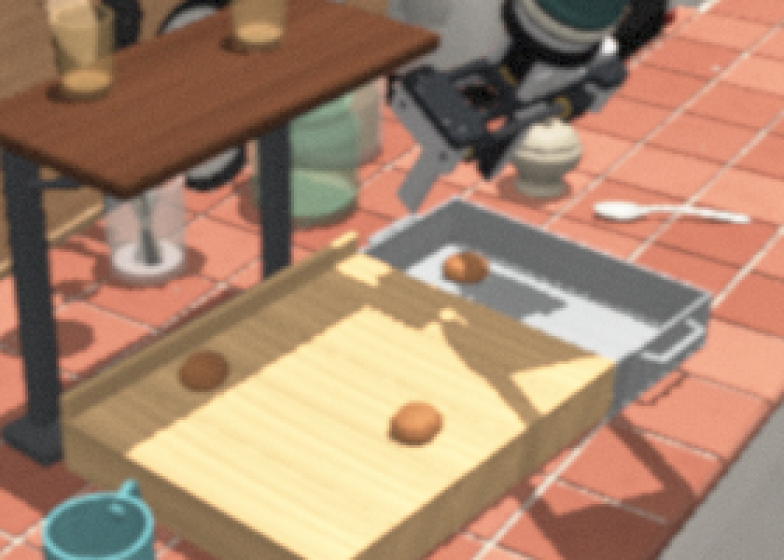

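Shell 2 is in the bin, at crop (465,268). Next is shell 1, with the same cage-and-drag.

Call:
carry_out(
  targets=[
    [0, -0.2, 2.6, -0.3, 0],
    [0, -0.2, 2.6, -0.3, 0],
    [0, -0.2, 2.6, -0.3, 0],
    [0, -0.2, 2.6, -0.3, 0],
    [0, -0.2, 2.6, -0.3, 0],
    [0, -0.2, 2.6, -0.3, 0],
    [0, -0.2, 2.6, -0.3, 0],
    [0, -0.2, 2.6, -0.3, 0],
    [0, -0.2, 2.6, -0.3, 0],
    [0, -0.1, 2.6, -0.2, 0],
    [0, 0, 0, 0, 0],
    [0, 0, 0, 0, 0],
  ],
)

```text
time: 20.5
tool_pos: [0.6355, 0.0044, 0.0944]
ee_rot: [0.001, 1.038, -0.265]
wrist_force: [-0.1, -0.4, 0.5]
width: 0.094
```

```bash
python3 - <<'E'
from h import *
from bench import robot
o=robot.get_obs();st(o,(.637,.007,.0585))
E
```

```text
t 20.5 tcp [0.6355 0.0044 0.0944] F [-0.1 -0.4  0.5] w 0.094
[[0.49, 0.263, 0.831], [-0.133, 0.965, -0.226], [-0.862, 0.0, 0.508]] [-0.01 -0.01  1.79 -0.17  0.84 -1.24]
tool shift cm [ 3.13  0.29 -1.76]
```

Call:
carry_out(
  targets=[
    [0, 0.8, 0.1, -0.45, 0],
    [0, 0.8, 0.1, -0.45, 0],
    [0, 0.8, 0.1, -0.45, 0],
    [0, 0.75, 0, -0.42, 0],
    [0, 0, 0, 0, 0],
    [0.5, 0, 0, 0, 0],
    [0.5, 0, 0, 0, 0],
    [0.5, 0, 0, 0, 0],
    [0.5, 0, 0, 0, 0],
    [0.5, 0, 0, 0, 0],
    [0.5, 0, 0, 0, 0],
    [0.5, 0.05, -0.7, 0.1, 0],
    [0.5, 0.05, -0.7, 0.1, 0],
    [0.5, 0.08, -1, 0.13, 0],
    [0.5, 0.08, -1, 0.13, 0],
    [0.5, 0.08, -1, 0.13, 0],
    [0.5, 0.08, -1, 0.13, 0],
  ],
)

```text
time: 22.2
tool_pos: [0.6309, -0.0493, 0.0588]
ee_rot: [0.001, 1.038, -0.267]
wrist_force: [-0.0, -0.2, -0.1]
width: 0.0466
```

```bash
python3 - <<'E'
from h import *
from bench import robot
o=robot.get_obs();st(o,(.598,-.255,.058))
E
```

```text
t 22.2 tcp [ 0.6309 -0.0493  0.0588] F [-0.  -0.2 -0.1] w 0.047
[[0.49, 0.265, 0.83], [-0.134, 0.964, -0.229], [-0.861, 0.001, 0.508]] [-0.13  0.01  1.85 -0.1   0.75 -1.37]
tool shift cm [  1.21 -20.7    1.93]
```

Call:
carry_out(
  targets=[
    [0.5, 0.08, -1.2, 0.14, 0],
    [0.5, 0.08, -1.2, 0.14, 0],
    [0.5, 0.08, -1.2, 0.14, 0],
    [0.5, 0.08, -1.2, 0.14, 0],
    [0.5, 0.08, -1.2, 0.14, 0],
    [0.5, 0.08, -1.2, 0.14, 0],
    [0.5, 0.08, -1.2, 0.14, 0],
    [0.5, 0.08, -1.2, 0.14, 0],
    [0.5, 0.08, -1.2, 0.14, 0],
    [0.5, 0.08, -1.2, 0.14, 0],
    [0.5, 0.08, -1.2, 0.14, 0],
    [0.5, 0.08, -1.2, 0.14, 0],
    [0.5, 0.08, -1.2, 0.14, 0],
    [0.5, 0.08, -1.2, 0.14, 0],
    [0.5, 0.08, -1.2, 0.14, 0],
    [0.5, 0.08, -1.2, 0.14, 0],
    [0.5, 0.08, -1, 0.14, 0],
    [0, 0, 0, 0, 0],
    [0, -1.5, 0, 0.9, 0],
    [0, -1.5, 0, 0.9, 0],
  ],
)

```text
time: 24.2
tool_pos: [0.6036, -0.2498, 0.0931]
ee_rot: [0.004, 1.04, -0.265]
wrist_force: [1.6, -0.2, 0.2]
width: 0.0676
```

```bash
python3 - <<'E'
from h import *
from bench import robot
o=robot.get_obs();st(o,(.485,-.02,.095))
a=robot.snapshot("scene")["image"]
cv2.imwrite("pics/g.png",cv2.resize(a[130:330,220:500],None,fx=2.8,fy=2.8,interpolation=3)[:,:,::-1])
E
```

```text
t 24.2 tcp [ 0.6036 -0.2498  0.0931] F [ 1.6 -0.2  0.2] w 0.068
[[0.489, 0.265, 0.831], [-0.133, 0.964, -0.229], [-0.862, 0.002, 0.506]] [-0.56  0.02  1.77  0.2   0.85 -1.95]
tool shift cm [ -9.01  19.01 -15.03]
```

View pics/g.png

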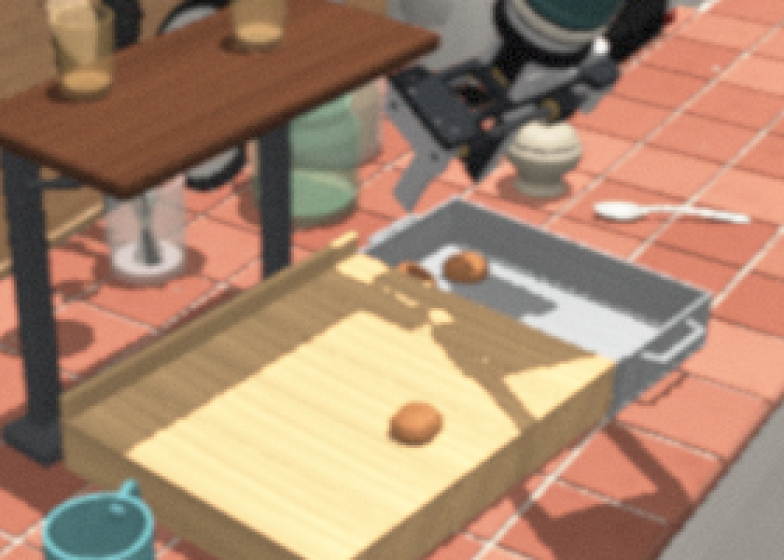

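Shell 1 is in the bin too, at crop (415,270), close to the block-side wall. Now shell 3.

Call:
carry_out(
  targets=[
    [0, -1, 2.1, -1.67, 0],
    [0, -1, 2.1, -1.67, 0],
    [0, -1, 2.1, -1.67, 0],
    [0, -1, 2.1, -1.67, 0],
    [0, -1, 2.1, -1.67, 0],
    [0, -1, 2.1, -1.67, 0],
    [0, -1, 2.1, -1.67, 0],
    [0, -1, 2.1, -1.67, 0],
    [0, -1, 2.1, -1.67, 0],
    [0, 0, 0, 0, 0],
    [0, 0, 0, 0, 0],
  ],
)

```text
time: 25.35
tool_pos: [0.4856, -0.0211, 0.0953]
ee_rot: [0.001, 1.037, -0.265]
wrist_force: [1.1, 0.7, 0.3]
width: 0.094
```

```bash
python3 - <<'E'
from h import *
from bench import robot
o=robot.get_obs();st(o,(.485,-.02,.0585))
E
```

```text
t 25.35 tcp [ 0.4856 -0.0211  0.0953] F [1.1 0.7 0.3] w 0.094
[[0.491, 0.263, 0.83], [-0.133, 0.965, -0.226], [-0.861, 0.001, 0.509]] [-0.1  -0.39  2.1  -0.11  0.9  -1.36]
tool shift cm [ 3.13  0.09 -1.94]
```

Call:
carry_out(
  targets=[
    [0, 0.8, 0, -0.48, 0],
    [0, 0.8, 0, -0.48, 0],
    [0, 0.8, 0, -0.48, 0],
    [0, 0.73, 0, -0.45, 0],
    [0, 0, 0, 0, 0],
    [0.5, 0, 0, 0, 0],
    [0.5, 0, 0, 0, 0],
    [0.5, 0, 0, 0, 0],
    [0.5, 0, 0, 0, 0],
    [0.5, 0, 0, 0, 0],
    [0.5, 0, 0, 0, 0],
    [0.5, 0.05, -0.7, 0.1, 0],
    [0.5, 0.05, -0.7, 0.1, 0],
    [0.5, 0.08, -1, 0.13, 0],
    [0.5, 0.08, -1, 0.13, 0],
    [0.5, 0.08, -1, 0.13, 0],
    [0.5, 0.08, -1, 0.13, 0],
  ],
)

```text
time: 27.05
tool_pos: [0.4788, -0.076, 0.0588]
ee_rot: [0.002, 1.037, -0.266]
wrist_force: [-0.3, 0.7, 0.1]
width: 0.0467
```

```bash
python3 - <<'E'
from h import *
from bench import robot
o=robot.get_obs();st(o,(.457,-.24,.058))
E
```

```text
t 27.05 tcp [ 0.4788 -0.076   0.0588] F [-0.3  0.7  0.1] w 0.047
[[0.491, 0.264, 0.83], [-0.134, 0.964, -0.228], [-0.861, 0.001, 0.509]] [-0.28 -0.37  2.17  0.01  0.81 -1.59]
tool shift cm [  1.19 -16.39   1.89]
```

Call:
carry_out(
  targets=[
    [0.5, 0.09, -1.26, 0.145, 0],
    [0.5, 0.09, -1.26, 0.145, 0],
    [0.5, 0.09, -1.26, 0.145, 0],
    [0.5, 0.09, -1.26, 0.145, 0],
    [0.5, 0.09, -1.26, 0.145, 0],
    [0.5, 0.09, -1.26, 0.145, 0],
    [0.5, 0.09, -1.26, 0.145, 0],
    [0.5, 0.09, -1.26, 0.145, 0],
    [0.5, 0.09, -1.26, 0.145, 0],
    [0.5, 0.09, -1.26, 0.145, 0],
    [0.5, 0.09, -1.26, 0.145, 0],
    [0.5, 0.09, -1.26, 0.145, 0],
    [0.5, 0.09, -1.26, 0.145, 0],
    [0, 0, 0, 0, 0],
    [0, -1.5, 0, 0.9, 0],
    [0, -1.5, 0, 0.9, 0],
    [0, -3, 0, -1, 0],
    [0, -3, 0, -2, 0],
    [0, -3, 0, -3, 0],
    [0, -3, 0, -3, 0],
  ],
)

```text
time: 29.05
tool_pos: [0.3227, -0.2014, 0.151]
ee_rot: [0.0, 1.038, -0.264]
wrist_force: [-1.0, -0.9, 0.4]
width: 0.0934
```

```bash
python3 - <<'E'
from h import *
from bench import robot
o=robot.get_obs();st(o)
a=robot.snapshot("scene")["image"];t=robot.snapshot("top")["image"]
A=cv2.resize(a[90:370,210:490],None,fx=1.43,fy=1.43,interpolation=3);B=cv2.resize(t[140:370,225:515],None,fx=1.37,fy=400/230,interpolation=3)
cv2.imwrite("pics/i.png",np.hstack([A,B])[:,:,::-1]);print(A.shape,B.shape)
E
```

```text
t 29.05 tcp [ 0.3227 -0.2014  0.151 ] F [-1.  -0.9  0.4] w 0.093
[[0.49, 0.262, 0.831], [-0.133, 0.965, -0.225], [-0.861, 0.0, 0.508]] [-1.06 -0.73  2.17  0.38  1.33 -2.39]
(400, 400, 3) (400, 397, 3)
```

View pics/i.png

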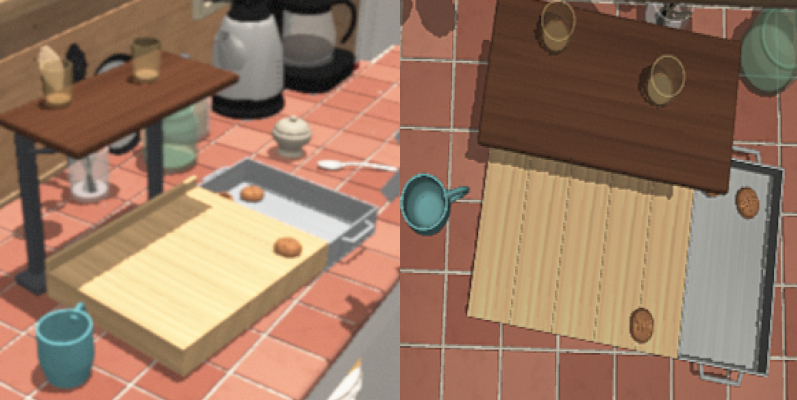

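Shell 2 and shell 1 are in the bin. Shell 3 stopped short on the block, near its right front at top crop (642,325), because the sweep fell behind its commands. I relocate it and set up another sweep.

```bash
python3 - <<'E'
from h import *
from bench import robot
o=robot.get_obs()
p=onz("top",225+(642-400)/1.37,140+325*230/400,.058);q=onz("scene",210+288/1.43,90+247/1.43,.058);print(p.round(4),q.round(4))
b=np.array([.549,-.035]);R2=np.array([[.992,-.124],[.124,.992]])
for v in(p,q,onz("scene",210+226/1.43,90+197/1.43,.02),onz("top",225+(712-400)/1.37,140+190*230/400,.02),onz("scene",210+252/1.43,90+193/1.43,.015)): print("block frame",(R2@(v[:2]-b)).round(3))
m=(p+q)/2
st(o,(m[0]+.002,m[1],.105)); st(o,(m[0]-.015,m[1]-.13,.06))
E
```

```text
[ 0.4465 -0.1167  0.058 ] [ 0.4448 -0.1171  0.058 ]
block frame [-0.092 -0.094]
block frame [-0.093 -0.094]
block frame [ 0.091 -0.196]
block frame [ 0.082 -0.184]
block frame [ 0.073 -0.239]
t 29.15 tcp [ 0.3214 -0.204   0.1534] F [ 0.2 -0.1  0.6] w 0.094
[[0.492, 0.27, 0.827], [-0.143, 0.963, -0.229], [-0.859, -0.005, 0.513]] [-1.07 -0.74  2.17  0.38  1.33 -2.39]
tool shift cm [ 9.13 11.81  5.97]
t 29.15 tcp [ 0.3214 -0.204   0.1534] F [ 0.2 -0.1  0.6] w 0.094
[[0.492, 0.27, 0.827], [-0.143, 0.963, -0.229], [-0.859, -0.005, 0.513]] [-1.07 -0.74  2.17  0.38  1.33 -2.39]
tool shift cm [14.01 -1.14  5.23]
```

Call:
carry_out(
  targets=[
    [0, 1.3, 1.69, 0.85, 0],
    [0, 1.3, 1.69, 0.85, 0],
    [0, 1.3, 1.69, 0.85, 0],
    [0, 1.3, 1.69, 0.85, 0],
    [0, 1.3, 1.69, 0.85, 0],
    [0, 1.3, 1.69, 0.85, 0],
    [0, 1.3, 1.69, 0.85, 0],
    [0, 0, 0, 0, -7],
    [0, 0, 0, 0, -7],
    [0, 0, 0, 0, 0],
  ],
)

```text
time: 30.15
tool_pos: [0.4492, -0.1133, 0.1015]
ee_rot: [-0.241, 1.039, -0.263]
wrist_force: [-0.2, 0.5, 0.1]
width: 0.094
```

```bash
python3 - <<'E'
from h import *
from bench import robot
o=robot.get_obs();st(o,(.445,-.117,.066))
E
```

```text
t 30.15 tcp [ 0.4492 -0.1133  0.1015] F [-0.2  0.5  0.1] w 0.094
[[0.489, 0.054, 0.87], [-0.132, 0.991, 0.013], [-0.862, -0.121, 0.492]] [-0.44 -0.48  2.15  0.11  0.96 -2.02]
tool shift cm [ 2.9   0.04 -2.12]
```

Call:
carry_out(
  targets=[
    [0, 0.7, 0, -0.52, 0],
    [0, 0.7, 0, -0.52, 0],
    [0, 0.7, 0, -0.52, 0],
    [0, 0.7, 0, -0.52, 0],
    [0.5, 0, 0, 0, 0],
    [0.5, 0, 0, 0, 0],
    [0.5, 0, 0, 0, 0],
    [0.5, 0, 0, 0, 0],
    [0.5, 0, 0, 0, 0],
    [0.5, 0, 0, 0, 0],
    [0.5, 0.43, 0.06, -0.25, 0],
    [0.5, 0, 0, 0, 0],
    [0.5, 0.1, -0.8, -0.03, 0],
    [0.5, 0.1, -0.8, -0.03, 0],
    [0.5, 0.1, -0.8, -0.03, 0],
  ],
)

```text
time: 31.65
tool_pos: [0.4437, -0.143, 0.0628]
ee_rot: [-0.242, 1.038, -0.266]
wrist_force: [0.5, 1.3, -0.7]
width: 0.0473
```

```bash
python3 - <<'E'
from h import *
from bench import robot
o=robot.get_obs();st(o,(.448,-.25,.061))
E
```

```text
t 31.65 tcp [ 0.4437 -0.143   0.0628] F [ 0.5  1.3 -0.7] w 0.047
[[0.49, 0.056, 0.87], [-0.133, 0.991, 0.012], [-0.861, -0.122, 0.493]] [-0.54 -0.43  2.2   0.18  0.87 -2.17]
tool shift cm [  1.79 -10.56   0.16]
```

Call:
carry_out(
  targets=[
    [0.5, 0.2, -0.9, -0.05, 0],
    [0.5, 0.2, -0.9, -0.05, 0],
    [0.5, 0.15, -0.95, 0, 0],
    [0.5, 0.15, -0.95, 0, 0],
  ],
)

```text
time: 32.05
tool_pos: [0.4449, -0.1808, 0.0617]
ee_rot: [-0.242, 1.036, -0.265]
wrist_force: [-0.4, 1.1, 1.8]
width: 0.0468
```

```bash
python3 - <<'E'
from h import *
from bench import robot
o=robot.get_obs();st(o,(.446,-.22,.061))
a=robot.snapshot("scene")["image"]
print(((proj("scene",o["tool_pos"])-[250,150])*2.8).round())
cv2.imwrite("pics/j.png",cv2.resize(a[150:330,250:500],None,fx=2.8,fy=2.8,interpolation=3)[:,:,::-1])
E
```

```text
t 32.05 tcp [ 0.4449 -0.1808  0.0617] F [-0.4  1.1  1.8] w 0.047
[[0.492, 0.056, 0.869], [-0.134, 0.991, 0.012], [-0.86, -0.122, 0.495]] [-0.64 -0.38  2.17  0.25  0.87 -2.31]
tool shift cm [ 0.64 -3.87  0.02]
[[495. 270.]]
```

View pics/j.png

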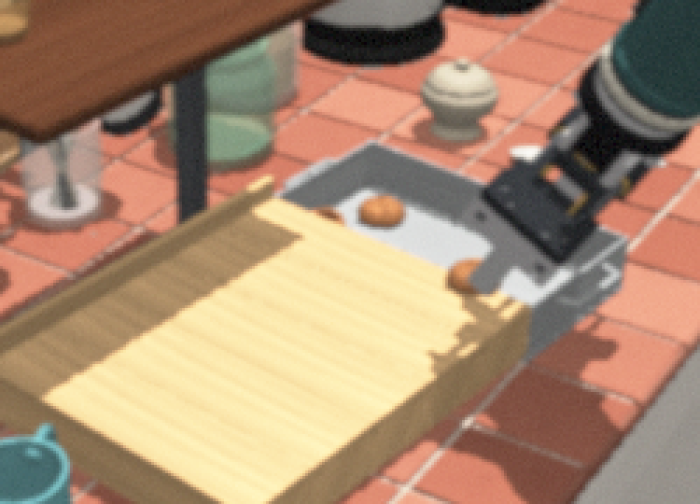

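Shell 3 is at the block's edge next to the finger, at crop (467,277), and partly hidden. I check which side of the finger it is on before going on.

```bash
python3 - <<'E'
from h import *
from bench import robot
b=np.array([.549,-.035]);R2=np.array([[.992,-.124],[.124,.992]])
o=robot.get_obs()
a=robot.snapshot("scene")["image"].astype(int)
m=((a[...,0]-a[...,2]>55)&(a[...,0]-a[...,1]>28)).astype(np.uint8)
m[:,:390]=0;m[:,450:]=0;m[:225]=0;m[268:]=0
n,l,s,c=cv2.connectedComponentsWithStats(m)
for i in range(1,n):
    if s[i,4]>20: print(s[i],c[i].round(1))
for z in (.058,.045,.03,.015): print(z,(R2@(onz("scene",416.8,248.9,z)[:2]-b)).round(3))
for y in(-.0235,.0235,.036): w=o["tool_pos"]+Rt(o)@[0,y,0];print("finger",y,(R2@(w[:2]-b)).round(3),w[2].round(3),proj("scene",w).round(0))
E
```

```text
[408 242  29  26 326] [420.2 256.4]
0.058 [-0.073 -0.142]
0.045 [-0.062 -0.16 ]
0.03 [-0.049 -0.18 ]
0.015 [-0.036 -0.2  ]
finger -0.0235 [-0.083 -0.182] 0.065 [[433. 240.]]
finger 0.0235 [-0.087 -0.136] 0.059 [[421. 252.]]
finger 0.036 [-0.087 -0.123] 0.057 [[418. 256.]]
```

Call:
carry_out(
  targets=[
    [0.5, 0.16, -0.95, 0, 0],
    [0.5, 0.16, -0.95, 0, 0],
    [0.5, 0.16, -0.95, 0, 0],
    [0.5, 0.16, -0.95, 0, 0],
    [0.4, 0, 0, 0, 0],
    [0.4, -1, -0.14, 0.57, 0],
    [0.4, -2.15, -0.3, 1.24, 0],
    [0.4, -2.15, -0.3, 1.24, 0],
    [0.4, -2.15, -0.3, 1.24, 0],
    [0.4, -2.15, -0.3, 1.24, 0],
    [0.4, -2.15, -0.3, 1.24, 0],
    [0.4, -2.15, -0.3, 1.24, 0],
    [0.4, -2.15, -0.3, 1.24, 0],
    [0.4, -2.15, -0.3, 1.24, 0],
    [0.4, 0, 0, 0, 0],
    [0.4, 0, 0, 0, 0],
  ],
)

```text
time: 33.75
tool_pos: [0.4458, -0.2182, 0.2721]
ee_rot: [-0.244, 1.037, -0.267]
wrist_force: [-0.0, -0.0, -0.4]
width: 0.0566
```

```bash
cat > seg.py <<'E'
from h import *
from bench import robot
b=np.array([.549,-.035]);R2=np.array([[.992,-.124],[.124,.992]])
o=robot.get_obs();st(o)
Q=fr(*b,-.124,[(x,y,z) for x,y in((-.125,.155),(.125,.155),(.125,-.285),(-.125,-.285)) for z in(.07,.0)])
for n in("scene","top"):
    a=robot.snapshot(n)["image"]
    reg=np.zeros(a.shape[:2],np.uint8);cv2.fillConvexPoly(reg,cv2.convexHull(proj(n,Q).astype(np.int32)),1)
    a=a.astype(int);r,g,bl=a[...,0],a[...,1],a[...,2]
    m=((r-bl>40)&(g<.68*r)&(r<215)).astype(np.uint8)&reg
    k,l,s,c=cv2.connectedComponentsWithStats(m)
    for i in range(1,k):
        if s[i,4]>25: print(n,s[i],c[i].round(1),"z.058:",(R2@(onz(n,*c[i],.058)[:2]-b)).round(3),"z.012:",(R2@(onz(n,*c[i],.012)[:2]-b)).round(3))
E
python3 seg.py
```

```text
t 33.75 tcp [ 0.4458 -0.2182  0.2721] F [-0.  -0.  -0.4] w 0.057
[[0.491, 0.055, 0.87], [-0.134, 0.991, 0.012], [-0.861, -0.123, 0.494]] [-0.74 -0.44  1.78  0.24  1.32 -2.29]
scene [389 195  29  13 111] [403.7 200.8] z.058: [ 0.065 -0.291] z.012: [ 0.115 -0.364]
scene [350 205  11   5  32] [355.  206.7] z.058: [ 0.131 -0.199] z.012: [ 0.185 -0.265]
scene [421 207  30  10  66] [435.3 210.5] z.058: [-0.014 -0.298] z.012: [ 0.03  -0.372]
scene [453 216  26  10  64] [464.1 219.9] z.058: [-0.082 -0.303] z.012: [-0.044 -0.376]
scene [380 224  13   6  40] [386.  226.9] z.058: [ 0.025 -0.172] z.012: [ 0.071 -0.236]
scene [280 234  24  14  53] [292.  239.8] z.058: [ 0.138 -0.006] z.012: [ 0.192 -0.059]
scene [436 246  15   7  50] [442.1 249.3] z.058: [-0.111 -0.173] z.012: [-0.074 -0.238]
scene [441 263  20  17  33] [451.1 270.8] z.058: [-0.164 -0.12 ] z.012: [-0.131 -0.181]
scene [413 287  14  12  37] [418.6 293.3] z.058: [-0.159 -0.022] z.012: [-0.126 -0.076]
scene [238 295  12  11  78] [242.9 300.4] z.058: [0.06  0.196] z.012: [0.109 0.157]
scene [386 299  27  21  78] [400.4 307.6] z.058: 
[... 979 characters left out ...]
.004 -0.295]
top [270 298  28  31 163] [279.3 318.7] z.058: [-0.112  0.141] z.012: [-0.111  0.143]
top [496 305   8  39 224] [499.8 326.3] z.058: [-0.061 -0.282] z.012: [-0.058 -0.299]
top [472 320   8  16  48] [476.2 327.5] z.058: [-0.071 -0.237] z.012: [-0.068 -0.251]
top [300 326  39  10 133] [318.7 330.4] z.058: [-0.122  0.063] z.012: [-0.122  0.062]
top [342 333  38   8 109] [358.5 336.7] z.058: [-0.123 -0.014] z.012: [-0.122 -0.019]
top [401 345  21   4  41] [413.1 345.9] z.058: [-0.124 -0.12 ] z.012: [-0.123 -0.129]
top [425 347  16   5  40] [432.6 348.7] z.058: [-0.123 -0.158] z.012: [-0.123 -0.169]
top [485 354  16   6  52] [493.9 356.9] z.058: [-0.121 -0.277] z.012: [-0.12  -0.293]
```

Shell 3 now triangulates to (−0.07, −0.245, z≈0.012) in the block frame from both cameras, so it is in the bin. I've used all 12 views, so I check shell 1, the glasses and the mug numerically.

```bash
python3 - <<'E'
from h import *
from bench import robot
b=np.array([.549,-.035]);R2=np.array([[.992,-.124],[.124,.992]])
for n,(u0,u1,v0,v1) in {"scene":(352,378,215,240),"top":(438,466,240,262)}.items():
    I=robot.snapshot(n)["image"];a=I[v0:v1,u0:u1].astype(int)
    print(n);[print(v0+i,"".join("#" if (p[0]-p[2]>30 and p[1]<.72*p[0] and p[0]>70) else "." for p in row)) for i,row in enumerate(a)]
    J=C[n]["image"]
    for nm,pt in {"g1":(340,163),"g2":(418,194),"mug":(246,257)}.items() if n=="top" else {"g1":(250,148),"g2":(313,132),"mug":(256,332)}.items():
        s=slice(pt[1]-25,pt[1]+25),slice(pt[0]-25,pt[0]+25)
        d=cv2.phaseCorrelate(cv2.cvtColor(J[s],7).astype(float),cv2.cvtColor(I[s],7).astype(float));print(nm,np.round(d[0],2),round(d[1],2))
for z in(.045,.03,.015): print(z,(R2@(onz("scene",368,228,z)[:2]-b)).round(3),(R2@(onz("top",452,249,z)[:2]-b)).round(3))
E
```

```text
scene
215 ..........................
216 ..........................
217 ..........................
218 ..........................
219 ..........................
220 ..........................
221 ..........................
222 ..........................
223 ..........................
224 ..........................
225 ............####..........
226 .............#####........
227 ...............####.......
228 .................###......
229 ..........................
230 ..........................
231 ..........................
232 ..........................
233 ..........................
234 ..........................
235 ..........................
236 ..........................
237 ..........................
238 ..........................
239 ..........................
g1 [ 0.08 -0.  ] 1.05
g2 [0.04 0.07] 1.03
mug [ 0.11 -0.03] 0.99
top
240 ###########################.
241 ###########################.
242 ###########################.
243 ###########################.
244 ###########################.
245 ###########################.
246 ###########################.
247 ......#####################.
248 .............#############..
249 ...................#######..
250 ............................
251 ............#######.........
252 .............#..#...........
253 ............................
254 ............................
255 ............................
256 ............................
257 ............................
258 ............................
259 ............................
260 ............................
261 ............................
g1 [ 0.07 -0.01] 0.99
g2 [ 0.04 -0.1 ] 0.99
mug [-0.01  0.03] 0.99
0.045 [ 0.064 -0.161] [ 0.077 -0.176]
0.03 [ 0.08  -0.182] [ 0.08 -0.18]
0.015 [ 0.096 -0.202] [ 0.083 -0.184]
```

```bash
python3 -c "
from bench import robot
o=robot.get_obs();print(o['time'],abs(o['qvel']).max().round(3),o['wrist_force'].round(1));print(robot.close_job())"
```

```text
33.95 0.007 [-0.4 -0.1 -0.2]
the job is handed in; nothing more can be done
None
```

I swept all three half shells into the scrap bin and handed the job in at 34 s of the 72 allowed; no verdict came back.

**How it was done:** With the tool straight down, the wrist would have met the shelf before the fingers got behind the shells. The moves offer no tilt, so I built one up by pushing the arm against its reach limit in free space, to about 30° towards the shelf. I then caged each shell between half-closed fingers and slid it along the block into the bin.

**What went wrong on the way:**
- **Shell 2:** it slipped out when I first tried to lift it, so I dragged it instead.
- **Shell 3:** it stopped short on the block after the first sweep and needed a second.

**Last checks:**
- **Shells 2 and 3:** both cameras place them in the bin, well inside its limits, with heights that fit lying on its floor.
- **Shell 1:** only a strip of it shows, by the block-side wall under the shelf edge. The two cameras agree on a spot inside the bin, with its visible top at about 20–30 mm. This is the least direct of the three checks.
- **Glasses and mug:** they moved by about 0.1 pixel or less in both cameras.
- **Arm:** it was still, about 27 cm above the worktop and clear of everything. Every wrist force I read was under about 2.5 N.

I had used all 12 picture views before the final sweep ended, so these last checks came from pixel measurements rather than a viewed picture.

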